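# Press a bush out of its barrel with the ejector rod

## Robot

A 6-joint arm with a two-finger parallel gripper is mounted at the origin on the work surface; the furniture and walls round the work are solid. World frame = base frame: x ahead of the robot, y to its left, z up, the work surface at z = 0. Lengths are in m, angles in degrees, forces in N, time in s.
With the tool pointing down it reaches from about 0.375 to 0.925 m from the base axis. Payload 5.7 kg.
Tool frame: the origin (TCP) lies midway between the tips of the shut fingers; the grasp point (between the pads) lies 19 mm behind it; z points along the fingers, y is the line along which they close (so a half turn about z gives the same grasp; the last joint's range is limited). The gripper opens to 88 mm and grips with 3 to 60 N. Pads are 20 mm wide; open, the fingers measure 115 mm over their backs; the gripper's body (75 mm by 178 mm) begins 61 mm behind the grasp point.
Start: joints at [66.228, 20.558, 86.54, -0, 72.909, -6.595], TCP at [0.177, 0.573, 0.223] pointing down, gripper open.
Joint ranges: [-170.27, 170.27], [-57.76, 135], [12.27, 136.19], [-55.21, 235.2], [11.17, 155.16], [-170.74, 170.74]. Speed limits (degrees/s): [136.94, 136.94, 180, 180, 180, 180].

## Interface

Orientations are given as a 3x3 rotation matrix whose columns are the frame's x, y, z axes.
In Python, from workcell import status, viewer, order gives the robot as it stands.
- The arm moves only by the tool carry_out, never from a script. Its argument "plan" is a list of rows, each a list of 3 entries, a list of its own where there are three numbers: the turn, a rotation vector about the world's x, y, z in degrees, then the shift along the world's x, y, z in mm, then the closure, from 0 (fully open) to 1 (shut). A call has 1 to 12 rows; each row is the pose to reach, as a shift and turn from the pose commanded when the call began; what a row does not reach only later rows make up. A row lasts 1/12 s, in which the tool goes at most 41.7 mm and 7.16 degrees, less where a joint would pass 70% of its speed; a pose out of reach is approached as far as the arm can. A call with a gripper value outside its range is refused whole. The fingers move at their own pace and stop on an object; the grip force is fixed at half the most. Time passes only in rows, so rows that repeat a pose let the fingers close. It gives the time, the measured TCP pose, the force, the opening and the grip force at its end, in the units of the state.
- status.get_state(): the state, without advancing time (a new reading comes with each control period).
- viewer.camera(name): name is "scene" or "top" or "wrist"; returns a dict with "frame" (420x560x3 uint8, red, green, blue), "depth" (420x560 float32, m along the optical axis (not along the pixel's ray), 0 where there is no reading), "vfov" (degrees; the focal length in pixels is half the picture's height over the tangent of half this angle, whatever the lens; pixels are square), "cx", "cy" (the principal point, pixels), "R" (3x3) and "t" (3): a world point X has camera coordinates R X + t. Camera axes: x right, y down, z forward; pixel columns grow to the right and rows downward; lengths in m; the calibration is good to about 2 mm. A picture is of the moment at which its call begins.
- order.hand_in(): hands the job in; it is judged then, once.
The state is a dict: "time_s": time; "qpos": joint angles; "joint_vel": joint speeds; "effort": joint torques, N m; "position": TCP position; "orientation": TCP orientation; "force": force on the tool from outside, world axes, zero at the start; "torque": the same for the moment, N m; "finger_gap": opening from 0.0 (shut) to 1.0 (fully open); "grip_force": force on a finger pad.
Only numpy, scipy, OpenCV 4.12 (cv2) and the standard library are available. Lean on these libraries where they do the work, as an engineer would, in place of code of your own. Each camera call takes 0.05 s, during which the arm holds its last target. There are 200 camera calls.

## Task

Take the ejector rod from its wooden stand, put it down through the hole in the top of the knock-out frame and press the seated bush out of the barrel, on into the catch cup below, until it comes up firm against the stop that you cannot see in there. Bear down on it there with about 25 N for a second to be sure it is home, but at no time push the bush or the frame harder than 40 N. Then draw the rod out and stand it back upright, right down in the hole of its stand, and leave everything else as it is.

Things in the scene. Friction and masses are not known exactly. Their poses are not given: they have to be found in the camera images.
- rod: steel ejector rod, 136 mm, 0.35 kg, upright in its stand. Origin: centre of the tip (lower end); z up its axis. Shaft 23 mm in diameter, 85 mm long, last 6 mm tapering to 17 mm at the tip; collar 40 mm in diameter, 85 to 91 mm above the tip; round grip 22 mm in diameter, 91 to 136 mm above the tip. In the stand its tip is 8 mm above the bench
- stand: wooden block 70 x 70 x 40 mm, fixed to the bench. Origin: centre of its underside, on the bench; z up. In its middle an upright hole 26 mm in diameter, 32 mm deep (hole floor 8 mm above the bench)
- frame: grey knock-out frame, fixed: base plate, two cheeks (at its +y and -y), cap plate 84 x 96 mm on top, steel barrel hanging under the cap. Origin: centre of its underside on the bench; z up. Cap plate 97 to 111 mm above the bench. Barrel from 97 down to 61 mm, bore 32 mm, with three brass spring plungers low down that hold the bush up and let the rod pass freely
- hole (a point): centre of the mouth of the upright ejector hole, on the top face of the frame, 111 mm above the bench, over the frame's origin; z up along the bore. Plain round through hole in the cap plate, 25.5 mm in diameter, 14 mm long, on the axis of the barrel below
- cup: aluminium catch cup under the barrel, same axis, fixed; 52 mm in diameter, 46 mm high, bore 32 mm. Origin: centre of its underside, 10 mm above the bench; z up. Inside, a rubber pad on a stop screw, its face 12 to 20 mm above the origin (set anew each time, not measured: it must be felt); it yields about 0.1 mm per N. Three spring plungers 36 mm above the origin brake the bush on its way in
- bush: solid brass bush, loose, 30 mm in diameter, 30 mm high, lower 8 mm tapered to 24 mm. Origin: centre of its lower face; z up. Starts in the barrel, top face about 95 mm above the bench (16 mm below the hole's mouth). Pressed slowly, each ring of plungers takes up to about 18 N to enter, then drags with under 12 N. After 35 to 44 mm it meets the pad and the force climbs steadily past that
- tape_measure: yellow tape measure, 36 x 83 x 63 mm, bystander between frame and stand; origin centre of its underside
- screw_jar: jar with red lid, 62 mm in diameter, 80 mm high, bystander at the back; origin centre of its underside

How it is judged (in metres and radians):
On the way, in this order (a step that is already met when the one before it is completed fails the run):
1. the rod is through the hole and has driven the bush at least 10 mm down from its seat (z of rod in the frame of hole below -0.024 m and horizontal distance between rod and hole below 0.005 m and z of bush in the frame of frame below 0.0555 m), for 0.05 s.
2. the bush is against the stop in the cup and the rod bears on it with more than 18 N, for half a second (z of bush in the frame of cup below 0.022 m and contact force between rod and bush above 18 N), for 0.5 s.
At the end, for the whole second after the job is handed in: The bush stays pressed home in the catch cup (lower face 9 to 22 mm above the cup's underside, within 3 mm of its axis, upright within 0.08 rad); the rod stands released and still in its stand, upright within 0.1 rad, within 4 mm of the hole's axis and 3 mm of its floor (z of bush in the frame of cup between 0.009 and 0.022 m and horizontal distance between bush and cup below 0.003 m and angle between bush's own z axis and vertical below 0.08 rad and z of rod in the frame of stand below 0.011 m and horizontal distance between rod and stand below 0.004 m and angle between rod's own z axis and vertical below 0.1 rad and linear speed of each of rod, bush below 0.02 m/s); the robot touches nothing.
It fails at once if the rod presses the bush with more than 40 N (contact force between rod and bush above 40 N).
It fails at once if the rod presses the frame with more than 40 N (contact force between rod and frame above 40 N).
It fails at once if a bystander is shifted by more than 30 mm (distance of any of tape_measure, screw_jar from where it was at the start of the episode above 0.03 m).
It also fails if it takes over 72 s, if anything falls off the work surface, if the arm or the gripper's body presses on something with over 40 N, if the wrist force passes 120 N, or if a joint passes its speed limit or range.

## Working session

There is one attempt and no reset: what is moved stays moved. The work goes in short steps, Python scripts to look and compute and a tool call to move; the robot and the scene stay as the last step left them, time stands still between calls to the robot, and variables do not carry over. Pictures are saved under pics/ and viewed, at most 10 in all, crops included, and the job is handed in when it is done.

Besides the shell and the picture viewer there is one more tool, called after ">>>" as name(argument=value, ...), one argument or row to a line, values as JSON. carry_out: Moves the arm, as the interface text tells. Its arguments: {"type":"object","properties":{"plan":{"type":"array"}},"required":["plan"]}

```bash
mkdir -p pics; cat > h.py <<'E'
import numpy as np, cv2
from workcell import status, viewer, order
def cam(n):
    c=viewer.camera(n); f=210/np.tan(np.radians(c["vfov"])/2)
    d=c["depth"]; v,u=np.mgrid[:420,:560]
    P=np.stack([(u-c["cx"])/f*d,(v-c["cy"])/f*d,d],-1)
    W=(P-c["t"])@np.asarray(c["R"])   # R^T (P-t)
    W[d==0]=np.nan
    return c["frame"],W,c,f
def save(n,im): cv2.imwrite("pics/"+n,im[...,::-1])
E
python3 - <<'E'
from h import *
a=[]
for n in("scene","top"):
    F,W,c,f=cam(n); np.savez(n+".npz",F=F,W=W); a.append(F); print(n,f,-np.array(c["R"]).T@c["t"])
save("a.png",cv2.resize(np.hstack(a),(800,300))); save("top.png",a[1])
print(status.get_state())
E
```

```text
scene 540.9045107336029 [ 0.18460801 -0.65633502  0.46241366]
top 441.28380051751515 [0.5139482  0.00207028 0.94738066]
{'time_s': 0.1, 'qpos': array([ 6.62280411e+01,  2.05919100e+01,  8.65905332e+01,  1.40965387e-03,
        7.29083942e+01, -6.59528413e+00]), 'joint_vel': array([ 0.01750462, -0.01202779, -0.10185841,  0.00013803, -0.08134861,
       -0.06874982]), 'effort': array([ 1.74756856e-04, -5.16355133e+01, -2.71407777e+01,  6.76628854e-02,
        2.75419996e-02, -3.58467491e-05]), 'position': array([0.17695276, 0.57268666, 0.22192834]), 'orientation': array([[-9.55396457e-01,  2.95325537e-01, -6.60596064e-04],
       [ 2.95326205e-01,  9.55395392e-01, -1.44141970e-03],
       [ 2.05442388e-04, -1.57221860e-03, -9.99998743e-01]]), 'force': array([-0.26011248, -0.4310169 , -0.06742206]), 'torque': array([-0.0391637 , -0.03924743, -0.02942308]), 'grip_force': 0.0, 'finger_gap': 1.001975170882155}
```

View pics/a.png

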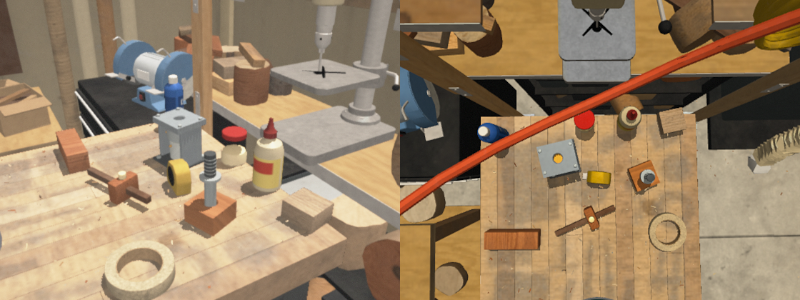

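View pics/top.png

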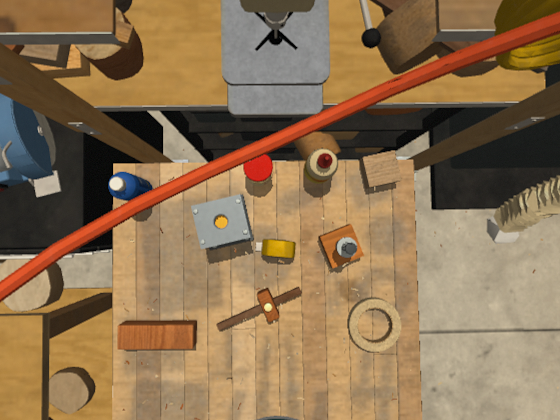

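The top view shows the frame's hole (brass visible inside) at (221,221), the stand at about (341,246), the rod grip at about (346,246), and a red hose passing overhead. Next I'll measure these from depth.

```bash
python3 - <<'E'
from h import *
Z=np.load("top.npz");F,W=Z["F"],Z["W"]
z=W[...,2]
def rep(n,m):
    P=W[m]; 
    if len(P): print(n,len(P),P.mean(0).round(4),P.min(0).round(4),P.max(0).round(4))
v,u=np.mgrid[:420,:560]
box=lambda a,b,c,d:(u>=a)&(u<b)&(v>=c)&(v<d)
m=box(180,262,185,270)&(abs(z-.111)<.005);rep("cap",m)
def rect(m):
    P=W[m][:,:2].astype(np.float32)*1000; print(cv2.minAreaRect(P))
rect(m)
sat=F.max(2).astype(int)-F.min(2)
h=box(205,238,206,238)&((sat>90)|(z<.1)); rep("brass",h); print(u[h].mean(),v[h].mean(),h.sum())
m=box(310,375,215,280)&(abs(z-.04)<.005);rep("standtop",m);rect(m)
m=box(310,375,215,280)&(z>.138)&(z<.15);rep("griptop",m)
m=box(310,375,215,280)&(abs(z-.099)<.003);rep("collar",m)
red=(F[...,0]>150)&(F[...,1]<90)&(F[...,2]<90)
m=red&(u>270)&(v<150);rep("hose",m)
m=red&(u<230);rep("hoseL",m)
for uu in (60,120,170,200,230,260): 
    k=red[:,uu]; rep(uu,red&(u==uu)&(z>.13))
Z=np.load("scene.npz");F,W=Z["F"],Z["W"];z=W[...,2]
m=box(270,320,195,300)&(z>.105)&(z<.15);rep("scene grip",m)
m=box(200,300,140,180)&(abs(z-.111)<.004);rep("scene cap",m);rect(m)
E
```

```text
cap 2109 [0.528  0.0974 0.1114] [0.4788 0.0414 0.1064] [0.5781 0.1522 0.116 ]
((528.2246704101562, 97.43685913085938), (84.1512222290039, 96.24181365966797), 12.645999908447266)
brass 133 [0.5282 0.0983 0.0966] [0.5159 0.0843 0.0927] [0.5408 0.1104 0.1105]
220.3609022556391 221.57894736842104 133
standtop 827 [ 0.4754 -0.1385  0.0404] [ 0.4301 -0.1868  0.0353] [ 0.5177 -0.099   0.0446]
((474.715087890625, -143.07669067382812), (70.06986236572266, 70.80891418457031), 20.710609436035156)
griptop 116 [ 0.4747 -0.1424  0.1439] [ 0.4644 -0.1531  0.1383] [ 0.4845 -0.1319  0.1479]
collar 171 [ 0.4755 -0.1384  0.0991] [ 0.4561 -0.1619  0.0961] [ 0.4945 -0.1229  0.102 ]
hose 3607 [nan nan nan] [nan nan nan] [nan nan nan]
hoseL 3382 [nan nan nan] [nan nan nan] [nan nan nan]
60 13 [0.4982 0.208  0.51  ] [0.4913 0.2071 0.5051] [0.5058 0.2103 0.5118]
120 9 [0.5299 0.1532 0.5003] [0.5247 0.1526 0.4982] [0.5379 0.1539 0.502 ]
170 14 [0.5563 0.1044 0.4944] [0.5497 0.1039 0.4913] [0.5632 0.1051 0.4966]
200 14 [0.5717 0.0742 0.4914] [0.5651 0.0739 0.4883] [0.5789 0.0746 0.4933]
230 13 [0.5852 0.043  0.4918] [0.579  0.0428 0.4894] [0.5917 0.0432 0.4938]
260 14 [0.599  0.0117 0.4918] [0.5926 0.0116 0.4881] [0.6065 0.0119 0.4945]
scene grip 580 [ 0.4726 -0.1473  0.129 ] [ 0.4644 -0.1541  0.1051] [ 0.4865 -0.1299  0.1466]
scene cap 1282 [0.5276 0.094  0.1118] [0.4793 0.0429 0.107 ] [0.5811 0.1544 0.115 ]
((529.6849365234375, 98.30807495117188), (88.23994445800781, 99.41064453125), 11.096881866455078)
```

```bash
python3 - <<'E'
from h import *
F,W,c,f=cam("scene")
R,t=np.array(c["R"]),np.array(c["t"])
for X in([.498,.208,.51],[.556,.104,.494],[.599,.012,.492],[.66,-.14,.5],[.528,.0975,.111]):
    p=R@X+t; print(X,p[2],p[:2]/p[2]*f+[c["cx"],c["cy"]])
Z=np.load("top.npz");F2,W2=Z["F"],Z["W"]
red=(F2[...,0]>150)&(F2[...,1]<90)&(F2[...,2]<90)
for uu in range(0,560,50):
    m=red[:,uu]&(W2[:,uu,2]>.15); print(uu,np.median(W2[:,uu][m],0).round(3),m.sum())
F3,W3,c3,_=cam("wrist"); save("w0.png",F3); print("wristcam",-np.array(c3["R"]).T@c3["t"], c3["R"])
E
```

```text
[0.498, 0.208, 0.51] 0.7852917336337728 [ 186.69951909 -110.02584013]
[0.556, 0.104, 0.494] 0.7360488652654178 [ 254.4526554  -100.19194437]
[0.599, 0.012, 0.492] 0.6833777720754504 [ 317.03805469 -101.29313699]
[0.66, -0.14, 0.5] 0.5869019515463294 [ 438.99362703 -115.62841337]
[0.528, 0.0975, 0.111] 0.89537355634657 [249.86292037 165.15829099]
0 [0.461 0.257 0.523] 17
50 [0.489 0.217 0.512] 10
100 [0.52  0.172 0.503] 15
150 [0.547 0.124 0.496] 14
200 [0.572 0.074 0.492] 14
250 [0.593 0.022 0.492] 12
300 [ 0.616 -0.03   0.497] 14
350 [ 0.635 -0.08   0.511] 14
400 [ 0.65  -0.124  0.535] 13
450 [ 0.662 -0.16   0.565] 11
500 [ 0.666 -0.19   0.595] 10
550 [ 0.67  -0.216  0.62 ] 10
wristcam [0.10296649 0.59626052 0.38434846] [[ 0.29471768  0.95558389 -0.00096236]
 [ 0.91672171 -0.28244738  0.28256819]
 [ 0.26974579 -0.08416006 -0.95924673]]
```

The hose sags to z≈0.49 just beyond the frame (about 28 mm from the ejector axis), so I'll keep the arm on the robot side of it and tilt the tool back 20° while working. First I swing inward towards the rod.

>>> carry_out(
  plan=[
    [[0,0,0],[18,-37,0],0],
    [[0,0,0],[41,-74,5],0],
    [[0,0,0],[60,-110,5],0],
    [[0,0,0],[80,-146,5],0],
    [[0,0,0],[112,-172,5],0],
    [[0,0,0],[144,-198,5],0],
    [[0,0,0],[171,-226,5],0],
    [[0,0,0],[196,-254,5],0],
    [[0,0,0],[219,-284,5],0],
    [[0,0,0],[239,-316,5],0],
    [[0,0,0],[256,-350,5],0],
    [[0,0,0],[271,-385,5],0],
  ],
)

```text
time_s: 1.2
position: [0.4492, 0.1866, 0.2277]
orientation: [[-0.955, 0.295, 0.0], [0.295, 0.955, 0.0], [-0.0, 0.0, -1.0]]
force: [0.8, 0.0, 1.0]
finger_gap: 1.0
grip_force: 0.0
```

```bash
python3 - <<'E'
from h import *
s=status.get_state();print(s["time_s"],s["position"],s["orientation"].round(3),s["qpos"].round(1),s["force"])
F,W,c,f=cam("top"); save("t1.png",F)
E
```

```text
1.2 [0.44923651 0.18659299 0.2276686 ] [[-0.955  0.295  0.   ]
 [ 0.295  0.955  0.   ]
 [-0.     0.    -1.   ]] [ 14.4  10.8  99.8  -0.   69.4 -58.4] [0.84221754 0.03032326 0.95732346]
```

View pics/t1.png

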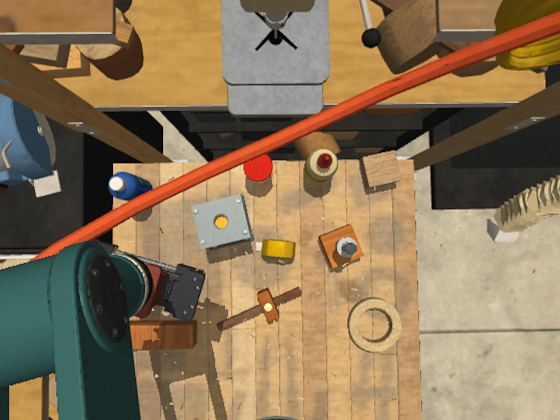

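The top view shows the arm at lower left with the gripper at about (180,290), short of the hose, and the elbow high at about (100,300). I'll continue to above the rod.

>>> carry_out(
  plan=[
    [[0,0,0],[12,-37,0],0],
    [[0,0,0],[21,-75,0],0],
    [[0,0,0],[27,-114,0],0],
    [[-1.4,-4.8,0],[30,-152,0],0],
    [[-2.9,-9.6,0],[32,-190,0],0],
    [[-4.3,-14.3,0],[33,-228,0],0],
    [[-5.7,-19.1,0],[33,-266,0],0],
    [[-5.7,-19.1,0],[33,-300,0],0],
    [[-5.7,-19.1,0],[33,-316,0],0],
    [[-5.7,-19.1,0],[33,-316,0],0],
    [[-5.7,-19.1,0],[33,-316,0],0],
  ],
)

```text
time_s: 2.17
position: [0.481, -0.1284, 0.2276]
orientation: [[-0.897, 0.297, 0.326], [0.281, 0.955, -0.098], [-0.341, 0.004, -0.94]]
force: [0.2, -0.5, 0.3]
finger_gap: 1.003
grip_force: 0.0
```

```bash
python3 - <<'E'
from h import *
s=status.get_state();print(s["time_s"],s["position"],s["orientation"].round(3),s["qpos"].round(1),s["force"])
F,W,c,f=cam("top"); G,W2,c2,_=cam("wrist")
save("t2.png",cv2.resize(np.hstack([F,G]),(800,300)))
P=W[(W[...,2]>.2)&(W[...,1]<.25)]; 
red=(F[...,0]>150)&(F[...,1]<90)&(F[...,2]<90)
P=W[(W[...,2]>.2)&~red&(W[...,0]<.6)&(abs(W[...,1])<.4)]
a=np.radians(s["qpos"][0]); r=P[:,0]*np.cos(a)+P[:,1]*np.sin(a); l=-P[:,0]*np.sin(a)+P[:,1]*np.cos(a)
for z0 in np.arange(.2,.85,.05):
    k=(P[:,2]>=z0)&(P[:,2]<z0+.05)
    if k.sum()>5: print(z0.round(2),k.sum(),"r",r[k].min().round(3),r[k].max().round(3),"lat",l[k].min().round(3),l[k].max().round(3))
# rod from wrist view
z=W2[...,2]; 
for lo,hi in((.139,.149),(.096,.102),(.037,.043)):
    m=(abs(z-(lo+hi)/2)<(hi-lo)/2)&(np.hypot(W2[...,0]-.475,W2[...,1]+.1425)<.06); Q=W2[m]
    if len(Q): print(lo,len(Q),Q.mean(0),Q.min(0),Q.max(0)); print(cv2.minEnclosingCircle((Q[:,:2]*1000).astype(np.float32)),cv2.minAreaRect((Q[:,:2]*1000).astype(np.float32)))
E
```

```text
2.1667 [ 0.48097455 -0.12837114  0.22764319] [[-0.897  0.297  0.326]
 [ 0.281  0.955 -0.098]
 [-0.341  0.004 -0.94 ]] [ -25.1    2.   114.     4.1   44.3 -100.2] [ 0.20247855 -0.49562424  0.2545668 ]
0.2 72 r 0.479 0.506 lat 0.035 0.14
0.25 77 r 0.478 0.5 lat 0.032 0.139
0.3 3166 r 0.407 0.502 lat -0.01 0.172
0.35 1061 r 0.413 0.491 lat -0.004 0.172
0.4 1232 r 0.39 0.467 lat 0.043 0.116
0.45 2782 r 0.37 0.548 lat 0.047 0.387
0.5 2789 r 0.296 0.432 lat 0.044 0.435
0.55 3232 r 0.326 0.416 lat 0.007 0.134
0.6 6693 r 0.343 0.408 lat 0.007 0.133
0.139 525 [ 0.47411611 -0.14075573  0.1435569 ] [ 0.46465929 -0.15145891  0.13906246] [ 0.48613249 -0.13068788  0.14555471]
((475.39044189453125, -141.44747924804688), 11.078756332397461) ((475.3997802734375, -141.0716094970703), (21.47593116760254, 20.760101318359375), 0.14094585180282593)
0.096 721 [ 0.4691766  -0.13855106  0.09898939] [ 0.45551196 -0.1608736   0.09600385] [ 0.49313988 -0.12154556  0.10197001]
((475.2026062011719, -141.03353881835938), 19.864492416381836) ((472.64715576171875, -139.86070251464844), (38.9853401184082, 33.37089920043945), 65.90611267089844)
0.037 2742 [ 0.46475513 -0.13694878  0.04001392] [ 0.43079108 -0.18649191  0.03705184] [ 0.50779091 -0.09624095  0.04295833]
((475.5526123046875, -141.36642456054688), 49.42498016357422) ((475.6864013671875, -141.35301208496094), (70.63284301757812, 70.68295288085938), 20.836341857910156)
```

View pics/t2.png

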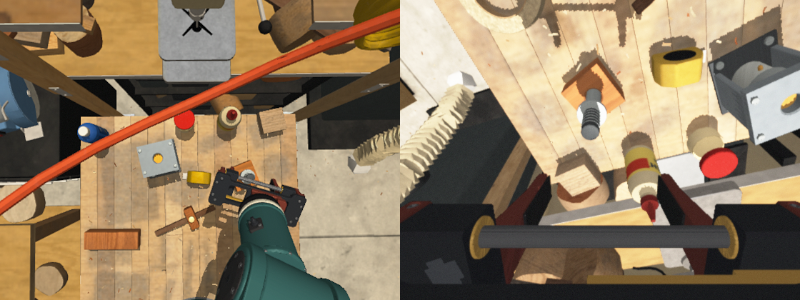

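Top view: gripper over the stand. Wrist view: the rod in its stand at about (585,120), clear between the fingers. Both cameras agree on the rod axis, about (475.1, -141.9) mm. Next I descend.

>>> carry_out(
  plan=[
    [[0,0,0],[0,-15.5,-10],0],
    [[0,0,0],[0,-15.5,-45],0],
    [[0,0,0],[0,-15.5,-80],0],
    [[0,0,0],[0,-15.5,-105],0],
    [[0,0,0],[0,-15.5,-117],0],
    [[0,0,0],[0,-15.5,-123],0],
    [[0,0,0],[0,-15.5,-123],0],
    [[0,0,0],[0,-15.5,-123],0],
  ],
)

```text
time_s: 2.93
position: [0.4818, -0.1426, 0.1049]
orientation: [[-0.898, 0.293, 0.327], [0.277, 0.956, -0.097], [-0.341, 0.003, -0.94]]
force: [-0.0, 0.3, 0.4]
finger_gap: 0.999
grip_force: 0.0
```

>>> carry_out(
  plan=[
    [[0,0,0],[0,0,0],1],
    [[0,0,0],[0,0,0],1],
    [[0,0,0],[0,0,0],1],
    [[0,0,0],[0,0,0],1],
    [[0,0,0],[0,0,0],1],
    [[0,0,0],[0,0,0],1],
    [[0,0,0],[0,0,0],1],
    [[0,0,0],[0,0,0],1],
    [[0,0,0],[0,0,0],1],
    [[0,0,0],[0,0,0],1],
    [[0,0,0],[0,0,0],1],
    [[0,0,0],[0,0,0],1],
  ],
)

```text
time_s: 3.93
position: [0.4812, -0.1433, 0.1046]
orientation: [[-0.898, 0.295, 0.327], [0.278, 0.956, -0.098], [-0.341, 0.003, -0.94]]
force: [0.1, -0.2, 0.0]
finger_gap: 0.244
grip_force: 30.0
```

>>> carry_out(
  plan=[
    [[0,0,0],[0,0,8],1],
    [[0,0,0],[0,0,24],1],
    [[0,0,0],[0,0,48],1],
    [[0,0,0],[0,0,76],1],
    [[0,0,0],[0,0,104],1],
    [[0,0,0],[0,0,122],1],
    [[0,0,0],[0,0,125],1],
    [[0,0,0],[0,0,125],1],
  ],
)

```text
time_s: 4.6
position: [0.4814, -0.1434, 0.2302]
orientation: [[-0.898, 0.295, 0.328], [0.278, 0.956, -0.098], [-0.342, 0.003, -0.94]]
force: [-0.4, 0.1, -3.6]
finger_gap: 0.246
grip_force: 30.0
```

>>> carry_out(
  plan=[
    [[0,0,1],[3,14,0],1],
    [[0,0,4],[8,38,0],1],
    [[0,0,8],[14,64,0],1],
    [[0,0,12],[20,92,0],1],
    [[0,0,16],[27,120,0],1],
    [[0,0,20],[33,148,0],1],
    [[0,0,24],[39,176,0],1],
    [[0,0,26],[45,202,0],1],
    [[0,0,27],[50,225,0],1],
    [[0,0,27],[53,240,0],1],
    [[0,0,27],[53.5,242,0],1],
    [[0,0,27],[53.5,242,0],1],
  ],
)

```text
time_s: 5.6
position: [0.5331, 0.0995, 0.2271]
orientation: [[-0.928, -0.173, 0.331], [-0.162, 0.985, 0.062], [-0.337, 0.004, -0.942]]
force: [-0.7, -0.0, -2.3]
finger_gap: 0.249
grip_force: 30.0
```

```bash
python3 - <<'E'
from h import *
s=status.get_state();print(s["time_s"],s["position"],s["orientation"].round(3),s["qpos"].round(1),s["force"],s["finger_gap"])
F,W,c,f=cam("scene"); G,W2,c2,_=cam("wrist")
save("t3.png",np.hstack([cv2.resize(F[40:250,140:420],(400,300)),cv2.resize(G,(400,300))]))
z=W[...,2]
v,u=np.mgrid[:420,:560]
# rod points: between cap & gripper near hole axis
d=np.hypot(W[...,0]-.528,W[...,1]-.0975)
for lo in np.arange(.125,.215,.01):
    m=(z>lo)&(z<lo+.01)&(d<.03)
    if m.sum()>3:
        Q=W[m];print(lo.round(3),m.sum(),"x",Q[:,0].min().round(4),Q[:,0].max().round(4),"ymin",Q[:,1].min().round(4),"umid",u[m].min(),u[m].max())
m=(z>.118)&(d<.03);print("lowest z",np.nanmin(z[m]))
R,t=np.array(c["R"]),np.array(c["t"])
for X in([.528,.0975,.111],[.528,.0975,.2],[.528,.0975,.17],[.528,.0975,.14]):
    p=R@X+t;print(X,p[:2]/p[2]*f+[c["cx"],c["cy"]])
E
```

```text
5.6 [0.53306908 0.09945573 0.22705366] [[-0.928 -0.173  0.331]
 [-0.162  0.985  0.062]
 [-0.337  0.004 -0.942]] [   1.     6.1  109.4    4.5   45.2 -101.6] [-0.70162599 -0.04240713 -2.25732246] 0.24866780328490695
0.125 13 x 0.5184 0.5341 ymin 0.089 umid 244 254
0.135 75 x 0.5155 0.5376 ymin 0.0864 umid 242 255
0.145 80 x 0.516 0.5391 ymin 0.0849 umid 241 255
0.155 85 x 0.5159 0.5356 ymin 0.0863 umid 241 254
0.165 81 x 0.5157 0.5362 ymin 0.0856 umid 241 254
0.175 86 x 0.5163 0.5367 ymin 0.0861 umid 241 254
0.185 93 x 0.5162 0.5381 ymin 0.0854 umid 240 254
0.195 87 x 0.5165 0.5397 ymin 0.0859 umid 240 254
0.205 81 x 0.516 0.5359 ymin 0.0859 umid 240 253
lowest z 0.13127189970931535
[0.528, 0.0975, 0.111] [249.86292037 165.15829099]
[0.528, 0.0975, 0.2] [247.47240546 113.18641249]
[0.528, 0.0975, 0.17] [248.30339561 131.2528629 ]
[0.528, 0.0975, 0.14] [249.10837233 148.75375872]
```

View pics/t3.png

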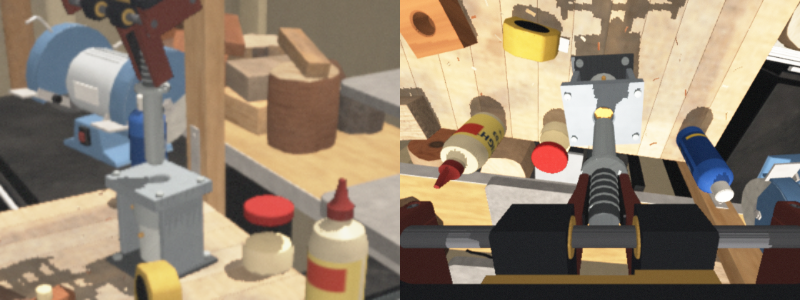

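The rod hangs upright over the hole: in the scene crop it's at about (150,120), centred to within about 2 mm. Now I lower it into the hole.

>>> carry_out(
  plan=[
    [[0,0,0],[0,0,0],1],
    [[0,0,0],[0,0,0],1],
    [[0,0,0],[0,0,-5],1],
    [[0,0,0],[0,0,-10],1],
    [[0,0,0],[0,0,-14],1],
    [[0,0,0],[0,0,-16],1],
    [[0,0,0],[0,0,-18],1],
    [[0,0,0],[0,0,-20],1],
    [[0,0,0],[0,0,-22],1],
    [[0,0,0],[0,0,-24],1],
    [[0,0,0],[0,0,-26],1],
    [[0,0,0],[0,0,-26],1],
  ],
)

```text
time_s: 6.7
position: [0.5345, 0.0987, 0.2032]
orientation: [[-0.927, -0.171, 0.335], [-0.16, 0.985, 0.061], [-0.34, 0.003, -0.94]]
force: [-0.4, 1.1, -4.2]
finger_gap: 0.248
grip_force: 30.0
```

>>> carry_out(
  plan=[
    [[0,0,0],[0,0,-2],1],
    [[0,0,0],[0,0,-4],1],
    [[0,0,0],[0,0,-6],1],
    [[0,0,0],[0,0,-8],1],
    [[0,0,0],[0,0,-10],1],
    [[0,0,0],[0,0,-10],1],
  ],
)

```text
time_s: 7.2
position: [0.5344, 0.0987, 0.1931]
orientation: [[-0.927, -0.171, 0.335], [-0.16, 0.985, 0.061], [-0.34, 0.003, -0.94]]
force: [-0.0, -0.1, -3.2]
finger_gap: 0.248
grip_force: 30.0
```

>>> carry_out(
  plan=[
    [[0,0,0],[0,0,-0.7],1],
    [[0,0,0],[0,0,-1.4],1],
    [[0,0,0],[0,0,-2.1],1],
    [[0,0,0],[0,0,-2.8],1],
    [[0,0,0],[0,0,-3.5],1],
    [[0,0,0],[0,0,-4],1],
  ],
)

```text
time_s: 7.7
position: [0.5355, 0.0985, 0.1906]
orientation: [[-0.926, -0.171, 0.337], [-0.16, 0.985, 0.061], [-0.343, 0.002, -0.939]]
force: [-1.7, -1.4, 7.1]
finger_gap: 0.244
grip_force: 30.0
```

>>> carry_out(
  plan=[
    [[0,0,0],[0,0,-0.5],1],
    [[0,0,0],[0,0,-1],1],
    [[0,0,0],[0,0,-1.5],1],
    [[0,0,0],[0,0,-2],1],
  ],
)

```text
time_s: 8.03
position: [0.5355, 0.0987, 0.1883]
orientation: [[-0.926, -0.171, 0.337], [-0.16, 0.985, 0.061], [-0.343, 0.003, -0.939]]
force: [-2.5, -1.2, 8.8]
finger_gap: 0.245
grip_force: 30.0
```

>>> carry_out(
  plan=[
    [[0,0,0],[0,0,-0.5],1],
    [[0,0,0],[0,0,-1],1],
    [[0,0,0],[0,0,-1.5],1],
    [[0,0,0],[0,0,-2],1],
  ],
)

```text
time_s: 8.37
position: [0.5362, 0.0986, 0.1872]
orientation: [[-0.925, -0.171, 0.339], [-0.16, 0.985, 0.061], [-0.344, 0.002, -0.939]]
force: [-2.9, -0.8, 9.0]
finger_gap: 0.25
grip_force: 30.0
```

>>> carry_out(
  plan=[
    [[0,0,0],[0,0,-0.6],1],
    [[0,0,0],[0,0,-1.2],1],
    [[0,0,0],[0,0,-1.8],1],
    [[0,0,0],[0,0,-2.4],1],
    [[0,0,0],[0,0,-3],1],
  ],
)

```text
time_s: 8.78
position: [0.5359, 0.0986, 0.1838]
orientation: [[-0.925, -0.171, 0.338], [-0.16, 0.985, 0.061], [-0.343, 0.002, -0.939]]
force: [-1.6, -2.1, 6.2]
finger_gap: 0.246
grip_force: 30.0
```

```bash
cat > chk.py <<'E'
from h import *
# rod vertical position from scene camera: z of collar top/bottom edges on the rod line; tilt check
F,W,c,f=cam("scene"); s=status.get_state()
z=W[...,2]; d=np.hypot(W[...,0]-.528,W[...,1]-.0975)
print("t",s["time_s"],"pos",s["position"].round(4),"F",s["force"].round(1))
for lo in np.arange(.112,.2,.004):
    m=(z>lo)&(z<lo+.004)&(d<.028)
    if m.sum()>3:
        Q=W[m];print(lo.round(3),m.sum(),"x",Q[:,0].min().round(4),Q[:,0].max().round(4),"ymin",Q[:,1].min().round(4))
E
python3 chk.py
```

```text
t 8.8333 pos [0.5357 0.0985 0.1835] F [-1.4 -1.3  2.6]
0.112 188 x 0.5007 0.5536 ymin 0.0696
0.116 35 x 0.5183 0.5387 ymin 0.0852
0.12 34 x 0.5186 0.5387 ymin 0.0851
0.124 28 x 0.5184 0.5372 ymin 0.0859
0.128 34 x 0.5189 0.5407 ymin 0.0859
0.132 27 x 0.5185 0.5396 ymin 0.0862
0.136 35 x 0.5188 0.5402 ymin 0.0855
0.14 32 x 0.5189 0.5416 ymin 0.0851
0.144 32 x 0.5187 0.5367 ymin 0.0861
0.148 32 x 0.5177 0.5379 ymin 0.0864
0.152 35 x 0.5191 0.5381 ymin 0.0858
0.156 32 x 0.519 0.5381 ymin 0.0866
0.16 32 x 0.5183 0.5389 ymin 0.0856
0.164 30 x 0.5185 0.5385 ymin 0.0863
0.168 22 x 0.518 0.5378 ymin 0.0851
0.172 34 x 0.5104 0.5443 ymin 0.078
0.176 118 x 0.5103 0.5476 ymin 0.0765
0.18 34 x 0.5108 0.5399 ymin 0.0782
0.184 44 x 0.5196 0.5413 ymin 0.0771
0.188 60 x 0.5193 0.5481 ymin 0.0774
0.192 60 x 0.5178 0.5476 ymin 0.0757
0.196 60 x 0.5165 0.5463 ymin 0.0757
```

>>> carry_out(
  plan=[
    [[0,0,0],[0,0,-0.8],1],
    [[0,0,0],[0,0,-1.6],1],
    [[0,0,0],[0,0,-2.4],1],
    [[0,0,0],[0,0,-3.2],1],
    [[0,0,0],[0,0,-4],1],
  ],
)

```text
time_s: 9.25
position: [0.5358, 0.0985, 0.1797]
orientation: [[-0.926, -0.171, 0.338], [-0.16, 0.985, 0.061], [-0.343, 0.002, -0.939]]
force: [-1.7, -2.0, 7.0]
finger_gap: 0.249
grip_force: 30.0
```

>>> carry_out(
  plan=[
    [[0,0,0],[0,0,-0.8],1],
    [[0,0,0],[0,0,-1.6],1],
    [[0,0,0],[0,0,-2.4],1],
    [[0,0,0],[0,0,-3.2],1],
    [[0,0,0],[0,0,-4],1],
  ],
)

```text
time_s: 9.67
position: [0.5358, 0.0985, 0.1757]
orientation: [[-0.925, -0.171, 0.338], [-0.16, 0.985, 0.061], [-0.343, 0.002, -0.939]]
force: [-3.2, -1.7, 7.4]
finger_gap: 0.246
grip_force: 30.0
```

>>> carry_out(
  plan=[
    [[0,0,0],[0,0,-0.6],1],
    [[0,0,0],[0,0,-1.2],1],
    [[0,0,0],[0,0,-1.8],1],
    [[0,0,0],[0,0,-2.4],1],
    [[0,0,0],[0,0,-3],1],
  ],
)

```text
time_s: 10.08
position: [0.5357, 0.0985, 0.1725]
orientation: [[-0.926, -0.171, 0.337], [-0.16, 0.985, 0.061], [-0.343, 0.002, -0.939]]
force: [-2.0, -2.3, 6.8]
finger_gap: 0.248
grip_force: 30.0
```

>>> carry_out(
  plan=[
    [[0,0,0],[0,0,-0.6],1],
    [[0,0,0],[0,0,-1.2],1],
    [[0,0,0],[0,0,-1.8],1],
    [[0,0,0],[0,0,-2.4],1],
    [[0,0,0],[0,0,-3],1],
  ],
)

```text
time_s: 10.5
position: [0.5354, 0.0986, 0.1691]
orientation: [[-0.926, -0.171, 0.337], [-0.16, 0.985, 0.061], [-0.342, 0.003, -0.94]]
force: [0.7, -0.9, -1.9]
finger_gap: 0.239
grip_force: 30.0
```

>>> carry_out(
  plan=[
    [[0,0,0],[0,0,-0.5],1],
    [[0,0,0],[0,0,-1],1],
    [[0,0,0],[0,0,-1.5],1],
    [[0,0,0],[0,0,-2],1],
  ],
)

```text
time_s: 10.83
position: [0.5351, 0.0987, 0.1668]
orientation: [[-0.926, -0.171, 0.336], [-0.16, 0.985, 0.061], [-0.342, 0.003, -0.94]]
force: [0.3, -0.5, -0.3]
finger_gap: 0.243
grip_force: 30.0
```

>>> carry_out(
  plan=[
    [[0,0,0],[0,0,-0.5],1],
    [[0,0,0],[0,0,-1],1],
    [[0,0,0],[0,0,-1.5],1],
    [[0,0,0],[0,0,-2],1],
  ],
)

```text
time_s: 11.17
position: [0.5345, 0.0988, 0.1647]
orientation: [[-0.926, -0.171, 0.335], [-0.16, 0.985, 0.061], [-0.341, 0.003, -0.94]]
force: [-3.9, -1.1, 7.2]
finger_gap: 0.244
grip_force: 30.0
```

>>> carry_out(
  plan=[
    [[0,0,0],[0,0,-0.5],1],
    [[0,0,0],[0,0,-1],1],
    [[0,0,0],[0,0,-1.5],1],
    [[0,0,0],[0,0,-2],1],
  ],
)

```text
time_s: 11.5
position: [0.5353, 0.0988, 0.1636]
orientation: [[-0.926, -0.171, 0.337], [-0.16, 0.985, 0.061], [-0.342, 0.003, -0.94]]
force: [-3.8, 0.2, 9.8]
finger_gap: 0.246
grip_force: 30.0
```

>>> carry_out(
  plan=[
    [[0,0,0],[0,0,-0.5],1],
    [[0,0,0],[0,0,-1],1],
    [[0,0,0],[0,0,-1.5],1],
    [[0,0,0],[0,0,-2],1],
  ],
)

```text
time_s: 11.83
position: [0.5351, 0.0987, 0.1614]
orientation: [[-0.926, -0.171, 0.337], [-0.16, 0.985, 0.061], [-0.342, 0.003, -0.94]]
force: [-3.4, -1.3, 9.0]
finger_gap: 0.244
grip_force: 30.0
```

>>> carry_out(
  plan=[
    [[0,0,0],[0,0,-0.5],1],
    [[0,0,0],[0,0,-1],1],
    [[0,0,0],[0,0,-1.5],1],
    [[0,0,0],[0,0,-2],1],
  ],
)

```text
time_s: 12.17
position: [0.535, 0.0987, 0.1594]
orientation: [[-0.926, -0.171, 0.336], [-0.16, 0.985, 0.061], [-0.342, 0.003, -0.94]]
force: [-2.4, -1.1, 7.9]
finger_gap: 0.242
grip_force: 30.0
```

>>> carry_out(
  plan=[
    [[0,0,0],[0,0,-0.5],1],
    [[0,0,0],[0,0,-1],1],
    [[0,0,0],[0,0,-1.5],1],
    [[0,0,0],[0,0,-2],1],
  ],
)

```text
time_s: 12.5
position: [0.535, 0.0987, 0.1574]
orientation: [[-0.926, -0.171, 0.336], [-0.16, 0.985, 0.061], [-0.342, 0.003, -0.94]]
force: [-2.8, -0.0, 7.6]
finger_gap: 0.244
grip_force: 30.0
```

>>> carry_out(
  plan=[
    [[0,0,0],[0,0,-0.5],1],
    [[0,0,0],[0,0,-1],1],
    [[0,0,0],[0,0,-1.5],1],
  ],
)

```text
time_s: 12.75
position: [0.5351, 0.0987, 0.1559]
orientation: [[-0.926, -0.171, 0.336], [-0.16, 0.985, 0.061], [-0.342, 0.003, -0.94]]
force: [-3.1, -0.8, 10.3]
finger_gap: 0.247
grip_force: 30.0
```

>>> carry_out(
  plan=[
    [[0,0,0],[0,0,-0.5],1],
    [[0,0,0],[0,0,-1],1],
    [[0,0,0],[0,0,-1.5],1],
  ],
)

```text
time_s: 13.0
position: [0.5361, 0.0988, 0.1553]
orientation: [[-0.925, -0.171, 0.339], [-0.16, 0.985, 0.062], [-0.344, 0.003, -0.939]]
force: [-3.6, 0.3, 14.0]
finger_gap: 0.248
grip_force: 30.0
```

>>> carry_out(
  plan=[
    [[0,0,0],[0,0,-0.4],1],
    [[0,0,0],[0,0,-0.8],1],
    [[0,0,0],[0,0,-0.8],1],
  ],
)

```text
time_s: 13.25
position: [0.5367, 0.0989, 0.155]
orientation: [[-0.925, -0.171, 0.34], [-0.16, 0.985, 0.062], [-0.345, 0.003, -0.938]]
force: [-4.7, -1.0, 14.5]
finger_gap: 0.243
grip_force: 30.0
```

>>> carry_out(
  plan=[
    [[0,0,0],[0,0,-0.3],1],
    [[0,0,0],[0,0,-0.6],1],
    [[0,0,0],[0,0,-0.6],1],
  ],
)

```text
time_s: 13.5
position: [0.5373, 0.0989, 0.1549]
orientation: [[-0.924, -0.171, 0.341], [-0.159, 0.985, 0.062], [-0.347, 0.003, -0.938]]
force: [-4.1, 0.0, 17.4]
finger_gap: 0.245
grip_force: 30.0
```

>>> carry_out(
  plan=[
    [[0,0,0],[0,0,-0.4],1],
    [[0,0,0],[0,0,-0.8],1],
    [[0,0,0],[0,0,-1],1],
    [[0,0,0],[0,0,-1],1],
  ],
)

```text
time_s: 13.83
position: [0.538, 0.099, 0.1545]
orientation: [[-0.924, -0.171, 0.343], [-0.159, 0.985, 0.062], [-0.348, 0.003, -0.937]]
force: [-3.8, 0.2, 19.3]
finger_gap: 0.249
grip_force: 30.0
```

>>> carry_out(
  plan=[
    [[0,0,0],[0,0,0],1],
    [[0,0,0],[0,0,0],1],
    [[0,0,0],[0,0,0],1],
  ],
)

```text
time_s: 14.08
position: [0.538, 0.099, 0.1544]
orientation: [[-0.924, -0.171, 0.343], [-0.159, 0.985, 0.062], [-0.348, 0.003, -0.937]]
force: [-4.3, 0.7, 19.3]
finger_gap: 0.249
grip_force: 30.0
```

```bash
python3 chk.py
```

```text
t 14.1333 pos [0.538  0.099  0.1545] F [-2.8  0.5 17.4]
0.112 196 x 0.5004 0.5555 ymin 0.0703
0.116 34 x 0.5187 0.5388 ymin 0.0852
0.12 32 x 0.5187 0.5376 ymin 0.0866
0.124 30 x 0.5192 0.5383 ymin 0.0869
0.128 33 x 0.5188 0.5387 ymin 0.0862
0.132 32 x 0.5194 0.5391 ymin 0.0866
0.136 34 x 0.5192 0.5393 ymin 0.0855
0.14 8 x 0.5211 0.5319 ymin 0.0873
0.144 40 x 0.5114 0.5447 ymin 0.0779
0.148 118 x 0.511 0.549 ymin 0.0773
0.152 34 x 0.5206 0.5366 ymin 0.0782
0.156 45 x 0.5208 0.548 ymin 0.0778
0.16 54 x 0.5195 0.5507 ymin 0.0779
0.164 58 x 0.5192 0.5499 ymin 0.0766
0.168 65 x 0.5174 0.5482 ymin 0.0756
0.172 55 x 0.5166 0.5463 ymin 0.0764
0.176 59 x 0.5146 0.5462 ymin 0.0741
0.18 55 x 0.5132 0.5427 ymin 0.0746
0.184 54 x 0.5119 0.5434 ymin 0.0739
0.188 54 x 0.5107 0.5407 ymin 0.0729
0.192 61 x 0.5092 0.5386 ymin 0.0732
0.196 51 x 0.5069 0.537 ymin 0.0715
```

>>> carry_out(
  plan=[
    [[0,0,0],[0,0,-0.4],1],
    [[0,0,0],[0,0,-0.7],1],
    [[0,0,0],[0,0,-0.7],1],
    [[0,0,0],[0,0,-0.7],1],
  ],
)

```text
time_s: 14.47
position: [0.5385, 0.099, 0.1541]
orientation: [[-0.923, -0.171, 0.344], [-0.159, 0.985, 0.062], [-0.349, 0.002, -0.937]]
force: [-4.0, 0.7, 20.0]
finger_gap: 0.245
grip_force: 30.0
```

>>> carry_out(
  plan=[
    [[0,0,0],[0,0,0],1],
    [[0,0,0],[0,0,0],1],
    [[0,0,0],[0,0,0],1],
    [[0,0,0],[0,0,0],1],
    [[0,0,0],[0,0,0],1],
    [[0,0,0],[0,0,0],1],
    [[0,0,0],[0,0,0],1],
    [[0,0,0],[0,0,0],1],
    [[0,0,0],[0,0,0],1],
    [[0,0,0],[0,0,0],1],
    [[0,0,0],[0,0,0],1],
    [[0,0,0],[0,0,0],1],
  ],
)

```text
time_s: 15.47
position: [0.5385, 0.099, 0.1541]
orientation: [[-0.923, -0.171, 0.344], [-0.159, 0.985, 0.062], [-0.349, 0.002, -0.937]]
force: [-3.3, 0.6, 19.7]
finger_gap: 0.242
grip_force: 30.0
```

>>> carry_out(
  plan=[
    [[0,0,0],[0,0,-0.4],1],
    [[0,0,0],[0,0,-0.8],1],
    [[0,0,0],[0,0,-1],1],
    [[0,0,0],[0,0,-1],1],
    [[0,0,0],[0,0,-1],1],
    [[0,0,0],[0,0,-1],1],
    [[0,0,0],[0,0,-1],1],
    [[0,0,0],[0,0,-1],1],
    [[0,0,0],[0,0,-1],1],
    [[0,0,0],[0,0,-1],1],
    [[0,0,0],[0,0,-1],1],
    [[0,0,0],[0,0,-1],1],
  ],
)

```text
time_s: 16.47
position: [0.5392, 0.0991, 0.1537]
orientation: [[-0.923, -0.171, 0.345], [-0.159, 0.985, 0.062], [-0.351, 0.002, -0.937]]
force: [-3.8, 1.2, 22.8]
finger_gap: 0.244
grip_force: 30.0
```

>>> carry_out(
  plan=[
    [[0,0,0],[0,0,1],1],
    [[0,0,0],[0,0,2],1],
    [[0,0,0],[0,0,3],1],
    [[0,0,0],[0,0,4],1],
    [[0,0,0],[0,0,7],1],
    [[0,0,0],[0,0,13],1],
    [[0,0,0],[0,0,21],1],
    [[0,0,0],[0,0,31],1],
    [[0,0,0],[0,0,41],1],
    [[0,0,0],[0,0,46],1],
    [[0,0,0],[0,0,48],1],
    [[0,0,0],[0,0,48],1],
  ],
)

```text
time_s: 17.47
position: [0.5343, 0.0987, 0.1972]
orientation: [[-0.927, -0.171, 0.335], [-0.16, 0.985, 0.061], [-0.34, 0.003, -0.94]]
force: [1.9, 0.3, -2.2]
finger_gap: 0.246
grip_force: 30.0
```

>>> carry_out(
  plan=[
    [[0,0,0],[0,0,5],1],
    [[0,0,0],[0,0,13],1],
    [[0,0,0],[0,0,23],1],
    [[0,0,0],[0,0,31],1],
    [[0,0,0],[0,0,35],1],
    [[0,0,0],[0,0,35],1],
  ],
)

```text
time_s: 17.97
position: [0.5349, 0.0987, 0.2336]
orientation: [[-0.926, -0.171, 0.336], [-0.16, 0.985, 0.061], [-0.342, 0.003, -0.94]]
force: [0.0, 0.7, -3.5]
finger_gap: 0.249
grip_force: 30.0
```

>>> carry_out(
  plan=[
    [[0,0,-1],[-3,-14,0],1],
    [[0,0,-4],[-8,-38,0],1],
    [[0,0,-8],[-14,-64,0],1],
    [[0,0,-12],[-20,-92,0],1],
    [[0,0,-16],[-27,-120,0],1],
    [[0,0,-20],[-33,-148,0],1],
    [[0,0,-24],[-39,-176,0],1],
    [[0,0,-26],[-45,-202,0],1],
    [[0,0,-27],[-50,-225,0],1],
    [[0,0,-27],[-53,-240,0],1],
    [[0,0,-27],[-53.5,-242,0],1],
    [[0,0,-27],[-53.5,-242,0],1],
  ],
)

```text
time_s: 18.97
position: [0.4805, -0.1439, 0.2321]
orientation: [[-0.898, 0.297, 0.326], [0.28, 0.955, -0.098], [-0.34, 0.004, -0.94]]
force: [0.4, 0.0, -4.1]
finger_gap: 0.243
grip_force: 30.0
```

>>> carry_out(
  plan=[
    [[0,0,0],[0,0,0],1],
    [[0,0,0],[0,0,-15],1],
    [[0,0,0],[0,0,-40],1],
    [[0,0,0],[0,0,-65],1],
    [[0,0,0],[0,0,-77],1],
    [[0,0,0],[0,0,-80],1],
    [[0,0,0],[0,0,-80],1],
    [[0,0,0],[0,0,-80],1],
  ],
)

```text
time_s: 19.63
position: [0.4819, -0.1429, 0.1531]
orientation: [[-0.898, 0.294, 0.327], [0.277, 0.956, -0.097], [-0.342, 0.003, -0.94]]
force: [-0.5, 0.5, -4.0]
finger_gap: 0.247
grip_force: 30.0
```

```bash
python3 - <<'E'
from h import *
s=status.get_state();print(s["time_s"],s["position"],s["force"],s["finger_gap"])
F,W,c,f=cam("scene"); G,W2,c2,_=cam("wrist")
save("t4.png",np.hstack([cv2.resize(F[150:345,240:500][:, :],(400,300)),cv2.resize(G,(400,300))]))
z=W[...,2]; d=np.hypot(W[...,0]-.475,W[...,1]+.142)
for lo in np.arange(.044,.15,.006):
    m=(z>lo)&(z<lo+.006)&(d<.03)
    if m.sum()>3:
        Q=W[m];print(lo.round(3),m.sum(),"x",Q[:,0].min().round(4),Q[:,0].max().round(4),"ymin",Q[:,1].min().round(4))
E
```

```text
19.6333 [ 0.48190758 -0.1429081   0.15311939] [-0.46836426  0.45750624 -3.99325928] 0.24710867472344003
0.056 19 x 0.4672 0.4829 ymin -0.1507
0.062 54 x 0.4647 0.4846 ymin -0.1519
0.068 61 x 0.4647 0.4849 ymin -0.1524
0.074 68 x 0.4644 0.4844 ymin -0.1529
0.08 68 x 0.4647 0.484 ymin -0.1526
0.086 70 x 0.4648 0.4842 ymin -0.1517
0.092 65 x 0.4649 0.484 ymin -0.1523
0.098 68 x 0.465 0.4839 ymin -0.1525
0.104 70 x 0.4648 0.4843 ymin -0.1522
0.11 68 x 0.4648 0.4846 ymin -0.1528
0.116 69 x 0.4648 0.4839 ymin -0.1517
0.122 72 x 0.4649 0.4841 ymin -0.1526
0.128 71 x 0.4649 0.4839 ymin -0.1523
0.134 52 x 0.4651 0.4827 ymin -0.1525
0.14 53 x 0.4573 0.4895 ymin -0.16
0.146 239 x 0.4566 0.4938 ymin -0.161
```

View pics/t4.png

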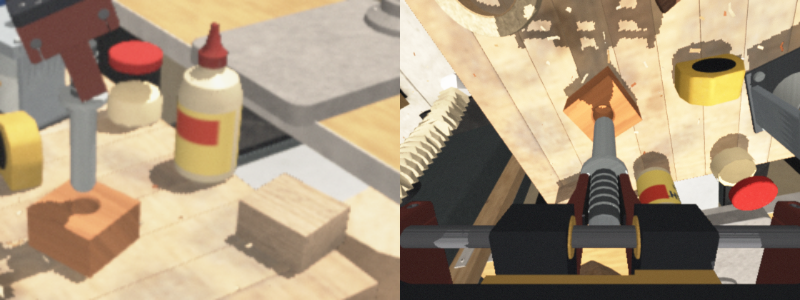

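The rod hangs upright directly over the stand hole (scene crop about (82,190)), in the pickup pose. Lowering it.

>>> carry_out(
  plan=[
    [[0,0,0],[0,0,0],1],
    [[0,0,0],[0,0,-6],1],
    [[0,0,0],[0,0,-12],1],
    [[0,0,0],[0,0,-16],1],
    [[0,0,0],[0,0,-20],1],
    [[0,0,0],[0,0,-24],1],
    [[0,0,0],[0,0,-29],1],
    [[0,0,0],[0,0,-34],1],
    [[0,0,0],[0,0,-39],1],
    [[0,0,0],[0,0,-43],1],
    [[0,0,0],[0,0,-45],1],
    [[0,0,0],[0,0,-45],1],
  ],
)

```text
time_s: 20.73
position: [0.4809, -0.1432, 0.1069]
orientation: [[-0.898, 0.295, 0.326], [0.278, 0.956, -0.097], [-0.34, 0.003, -0.94]]
force: [-0.2, -0.2, -2.7]
finger_gap: 0.242
grip_force: 30.0
```

>>> carry_out(
  plan=[
    [[0,0,0],[0,0,-0.7],1],
    [[0,0,0],[0,0,-1.4],1],
    [[0,0,0],[0,0,-2.1],1],
    [[0,0,0],[0,0,-2.8],1],
    [[0,0,0],[0,0,-2.8],1],
  ],
)

```text
time_s: 21.15
position: [0.4812, -0.1433, 0.1048]
orientation: [[-0.898, 0.295, 0.327], [0.278, 0.956, -0.098], [-0.341, 0.003, -0.94]]
force: [0.1, 0.2, -4.1]
finger_gap: 0.247
grip_force: 30.0
```

>>> carry_out(
  plan=[
    [[0,0,0],[0,0,-0.4],1],
    [[0,0,0],[0,0,-0.8],1],
    [[0,0,0],[0,0,-0.8],1],
    [[0,0,0],[0,0,-0.8],1],
  ],
)

```text
time_s: 21.48
position: [0.4812, -0.1433, 0.1039]
orientation: [[-0.898, 0.295, 0.327], [0.278, 0.956, -0.098], [-0.341, 0.003, -0.94]]
force: [0.3, 0.2, -2.7]
finger_gap: 0.245
grip_force: 30.0
```

Within a millimetre or so of the floor. One more small step, then release.

>>> carry_out(
  plan=[
    [[0,0,0],[0,0,-0.4],1],
    [[0,0,0],[0,0,-0.8],1],
    [[0,0,0],[0,0,-0.8],1],
  ],
)

```text
time_s: 21.73
position: [0.4817, -0.1435, 0.1038]
orientation: [[-0.898, 0.295, 0.328], [0.278, 0.956, -0.098], [-0.342, 0.003, -0.94]]
force: [-2.2, 0.9, 6.8]
finger_gap: 0.245
grip_force: 30.0
```

>>> carry_out(
  plan=[
    [[0,0,0],[0,0,0],0.7],
    [[0,0,0],[0,0,0],0.6],
    [[0,0,0],[0,0,0],0.4],
    [[0,0,0],[0,0,0],0.2],
    [[0,0,0],[0,0,0],0],
    [[0,0,0],[0,0,0],0],
    [[0,0,0],[0,0,0],0],
    [[0,0,0],[0,0,0],0],
    [[0,0,0],[0,0,0],0],
    [[0,0,0],[0,0,0],0],
  ],
)

```text
time_s: 22.57
position: [0.4812, -0.1433, 0.1031]
orientation: [[-0.898, 0.295, 0.327], [0.278, 0.956, -0.098], [-0.341, 0.003, -0.94]]
force: [0.9, 0.1, -0.2]
finger_gap: 0.944
grip_force: 0.0
```

It met the floor (+6.8 N) and is released. Now I retreat upward.

>>> carry_out(
  plan=[
    [[0,0,0],[0,0,6],0],
    [[0,0,0],[0,0,20],0],
    [[0,0,0],[0,0,45],0],
    [[0,0,0],[0,0,75],0],
    [[0,0,0],[0,0,100],0],
    [[0,0,0],[-10,0,118],0],
    [[0,0,0],[-20,0,125],0],
    [[0,0,0],[-20,0,125],0],
    [[0,0,0],[-20,0,125],0],
  ],
)

```text
time_s: 23.32
position: [0.4611, -0.1434, 0.2288]
orientation: [[-0.897, 0.295, 0.328], [0.279, 0.955, -0.098], [-0.342, 0.003, -0.94]]
force: [-0.3, 0.8, -0.2]
finger_gap: 1.003
grip_force: 0.0
```

```bash
python3 - <<'E'
from h import *
s=status.get_state();print(s["time_s"],s["position"],s["force"],s["finger_gap"])
F,W,c,f=cam("scene"); G,W2,c2,_=cam("wrist")
save("t5.png",np.hstack([cv2.resize(F,(400,300)),cv2.resize(G,(400,300))]))
for n,w in(("scene",W),("wrist",W2)):
    z=w[...,2]; d=np.hypot(w[...,0]-.475,w[...,1]+.142)
    m=(z>.137)&(z<.16)&(d<.02);Q=w[m];print(n,"top",np.percentile(Q[:,2],[50,90,99]),Q.mean(0))
    m=(abs(z-.099)<.003)&(d<.03);Q=w[m];print(cv2.minEnclosingCircle((Q[:,:2]*1000).astype(np.float32)))
E
```

```text
23.3167 [ 0.46113442 -0.1434008   0.2287658 ] [-0.26865126  0.81580135 -0.18440265] 1.003025928442325
scene top [0.14435192 0.14568625 0.14612237] [ 0.47314756 -0.14422903  0.14307994]
((474.0647888183594, -141.13075256347656), 20.39752960205078)
wrist top [0.14378721 0.1447459  0.1453023 ] [ 0.47295418 -0.1396387   0.14324308]
((474.9412841796875, -140.17733764648438), 20.02872085571289)
```

View pics/t5.png

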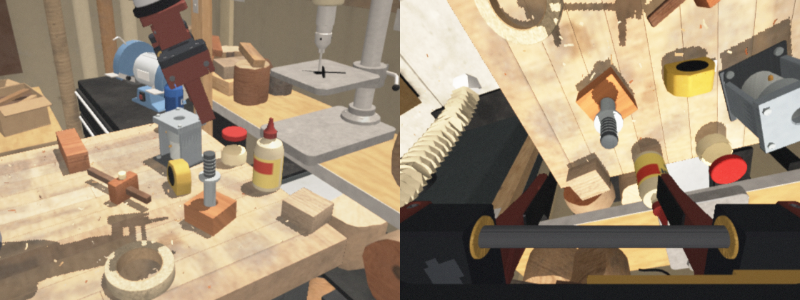

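The rod stands upright, fully down in its stand (top at 144 mm) at about (210,165) in the scene view. The gripper is clear and the bystanders haven't moved.

```bash
python3 -c "
from workcell import order
print(order.hand_in())"
```

```text
the job is handed in; nothing more can be done
None
```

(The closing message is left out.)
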